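Knock a jammed pot out of the chuck

TASK

A little turned wooden pot is jammed in the chuck on the green stand. Take the rod that hangs under the chuck by its wooden handle, push it all the way up so the pot is knocked out of the chuck's mouth, and leave the rod raised; then lift the pot out and stand it mouth-up with its whole foot on the round cork pad. Keep the pot upright and set it down rather than dropping it, and leave the finished pots where they are.

Things in the scene. Friction and masses are not known exactly. Their poses are not given: they have to be found in the camera images.
- pot_c (a point): centre (half-way up) of the jammed pot: straight round wooden pot, 52 mm outside diameter, 50 mm tall, 6 mm wall, mouth up (z out of the mouth), 60 to 130 g. At the start its edge is 2 mm below the chuck's rim, so it cannot be gripped. With the rod fully up it stands 34 mm proud of the rim, its lowest 16 mm still in the pocket, and can be gripped above the rim and drawn straight up (about 5 N)
- mouth (a point): centre of the chuck's mouth, level with its top rim, 307 mm above the bench. The chuck is a dark steel block 66 x 66 mm, 62 mm tall (underside 245 mm above the bench), with a vertical round pocket 53.5 mm wide and 52 mm deep; three small sprung jaws 10 mm below the rim pinch the pot
- stand: green stand, fixed; origin on the bench right under the mouth, z up, x points from there to the column that carries the chuck: 44 mm wide, 64 to 109 mm behind the axis, 295 mm tall, on a flange 14 mm thick, 120 mm wide, 55 to 155 mm behind the axis. Only the rod is under the chuck; as the chuck is right above it, reach its handle from the front or a side with the tool tilted about 40 degrees
- rod_grip (a point): point to grip on the knockout rod: on the axis of its wooden handle (upright cylinder, 26 mm diameter, 80 mm long, from 34 mm below to 46 mm above this point), 52 mm above the bench while the rod is down; moves with the rod. Above the handle the rod is steel, 16 mm thick, rising through the hole in the chuck's floor, under the mouth's centre, its flat tip under the pot's foot
- rod (a joint): height of the knockout rod, m: 0 fully down (as at the start), 0.036 fully up against its stop. It slides straight up; pushing it with the pot takes about 12 N; it stays by friction where it is left
- pad_top (a point): centre of the top face of the round cork pad (86 mm diameter, 4 mm thick, fixed on the plywood board, top face 22 mm above the bench). Its y axis runs along the board's length, along which pad and finished pots stand in a row, about 100 mm apart, in any order
- done_a_c (a point): centre (half-way up) of a finished pot, same shape and size as the jammed one, standing on the 18 mm thick board; leave it
- done_b_c (a point): centre (half-way up) of the other finished pot; leave it
Mind the look-alikes: they are no part of the job. Leave any pink or red look-alike of the part that bears pot_c alone.

How it is judged:
By the outcome, as a careful person would: the job done as asked, in the order asked, and still so for the second after the job is handed in, with the robot touching nothing.
It also fails if it takes over 64 s, if anything falls off the work surface, if the arm or the gripper's body presses on something with over 40 N, if the wrist force passes 120 N, or if a joint passes its speed limit or range.

ROBOT

A 6-joint arm with a two-finger parallel gripper is mounted at the origin on the work surface. World frame = base frame: x ahead of the robot, y to its left, z up, the work surface at z = 0. Lengths are in m, angles in degrees, forces in N, time in s.
With the tool pointing down it reaches from about 0.25 to 0.725 m from the base axis. Payload 9.7 kg.
Tool frame: the origin (TCP) lies at the very end of the fingers, on their centre line; the grasp point (between the pads) lies 19 mm behind it; z points along the fingers, y is the direction in which the jaws open and shut (so a half turn about z gives the same grasp; the last joint's range is limited). The gripper opens to 85 mm and grips with 20 to 120 N. Pads are 22 mm wide; open, the fingers measure 114 mm over their backs; the gripper's body (76 mm by 85 mm) begins 54 mm behind the grasp point. The pads swing forward as they close: fully open they stand 13 mm farther back than shut.
Start: joints at [65.432, 4.979, 10.078, 95.1, 0, 90], TCP at [0.229, 0.5, 0.231] pointing down, gripper open.
Joint ranges: [-179.16, 179.16], [-48.56, 103.87], [-65.8, 70.77], [-126.05, 130.52], [-82.76, 87.17], [-180, 180]. Speed limits (degrees/s): [127.2, 127.2, 147.25, 180, 180, 180].

INTERFACE

Orientations are given as [roll, pitch, yaw] about the fixed x, y, z axes, in that order (R = Rz(yaw) Ry(pitch) Rx(roll)).
In Python, from workcell import bot gives the robot as it stands. The module is installed in compiled form; this text tells all that it offers.
- The arm moves only by the tool arm_command, never from a script. Its argument "increments" is a list of rows, each a list of 7 numbers: the gripper command: -1 is fully open, 1 is shut, values between are in proportion, then the shift along the tool's x, y, z in cm, then the turn, a rotation vector about the tool's x, y, z in degrees. In form: [[gripper, x, y, z, rx, ry, rz], ...]. A call has 1 to 10 rows; each row shifts and turns the commanded pose from where the row before left it, along the tool's axes as they then stand; what a row does not reach is not made up. A row lasts 1/8 s, in which the tool goes at most 62.5 mm and 10.7 degrees, less where a joint would pass 70% of its speed; a pose out of reach is approached as far as the arm can. A call is refused whole if a number of a shift passes 6.25 or a number of a turn 10.7, either way. A call with a gripper value outside its range is refused whole. The fingers move at their own pace and stop on an object; "grip_force" is the grip in N (left out, the last holds). Time passes only in rows, so rows that do not move let the fingers close. It gives the time, the measured TCP pose, the force and the opening at its end, in the units of the state.
- bot.get_obs(): the state, without advancing time (a new reading comes with each control period).
- bot.camera(name): name is "side" or "top" or "wrist"; returns a dict with "color" (384x512x3 uint8, red, green, blue), "fx", "fy", "cx", "cy" (pixels), "k1" (the pictures are not rectified: a ray, as slopes to the right and down, at radius r is drawn at 1 + k1 r^2 times it, then the intrinsics apply), "origin" and "attitude" of the camera in the world. Camera axes: x right, y up, looking along -z (the intrinsics and any distortion apply to the point x, -y, -z); pixel columns grow to the right and rows downward; lengths in m; the calibration is good to about 2 mm. A picture is of the moment at which its call begins. There is no depth.
- bot.job_done(): hands the job in, once; it reports no verdict.
The state is a dict: "time": time; "q": joint angles; "qd": joint speeds; "joint_efforts": joint torques, N m; "ee_pos": TCP position; "tcp_rot": TCP orientation; "wrist_force": force on the tool from outside, world axes, zero at the start; "torque": the same for the moment, N m; "opening": finger opening in m.
Only numpy, scipy, OpenCV 4.12 (cv2) and the standard library are available. Lean on these libraries where they do the work, as an engineer would, in place of code of your own. Each camera call takes 0.05 s, during which the arm holds its last target. There are 200 camera calls.

## Working session

There is one attempt and no reset: what is moved stays moved. The work goes in short steps, Python scripts to look and compute and a tool call to move; the robot and the scene stay as the last step left them, time stands still between calls to the robot, and variables do not carry over. Pictures are saved under pics/ and viewed, about 8 in all and at most 12, crops included, and the job is handed in when it is done.

Besides the shell and the picture viewer there is one more tool, called after "Emit:" by a JSON object that holds its "name" and its "arguments", one argument or row to a line. arm_command: Moves the arm, as the interface text tells. Its arguments: {"type":"object","properties":{"increments":{"type":"array"},"grip_force":{"type":"number"}},"required":["increments"]}

```bash
mkdir -p pics; python3 - <<'E'
from workcell import bot
import cv2
for n in ["side","top"]:
    c=bot.camera(n); cv2.imwrite(f"pics/{n}0.png",c["color"][:,:,::-1])
    print(n,{k:v for k,v in c.items() if k!="color"})
o=bot.get_obs(); print(o)
E
```

```text
side {'fx': 481.3164862322564, 'fy': 481.3164862322564, 'cx': 249.31451103798057, 'cy': 186.4623210063331, 'k1': 0.03410525737722444, 'origin': array([0.3830204 , 0.85057387, 1.05175203]), 'attitude': array([  44.54760345,   -0.40462672, -168.46460151])}
top {'fx': 375.700965754481, 'fy': 375.700965754481, 'cx': 255.932348676333, 'cy': 188.69794522578567, 'k1': -0.11963991301100223, 'origin': array([0.44998987, 0.00506932, 1.1113298 ]), 'attitude': array([  6.63559925,   1.17921819, -91.3828959 ])}
{'time': 0.1, 'q': array([6.54284510e+01, 5.00768190e+00, 1.00377559e+01, 9.50973434e+01,
       1.17550822e-03, 8.99988308e+01]), 'qd': array([0.02447463, 0.04297878, 0.1231818 , 0.11618849, 0.00931987,
       0.07480107]), 'joint_efforts': array([-1.34548296e-03, -5.21559584e+01,  4.65654266e+01,  1.59515982e-02,
       -1.07255810e-04,  1.86077393e-06]), 'ee_pos': array([0.22861886, 0.50001677, 0.23064542]), 'tcp_rot': array([-1.79932731e+02, -1.17688014e-03,  1.55429619e+02]), 'wrist_force': array([-0.31344318, -0.63310573,  0.31598498]), 'torque': array([-0.00510558, -0.00548882, -0.04021307]), 'opening': 0.08544359200909694}
```

View pics/side0.png

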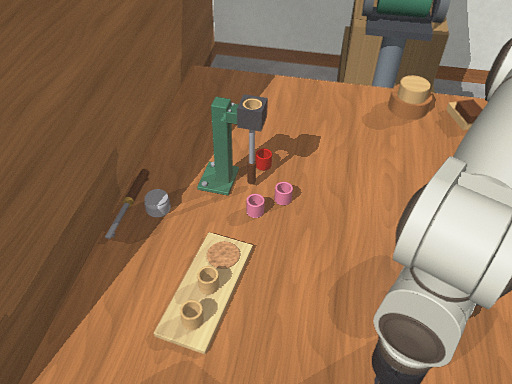

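View pics/top0.png

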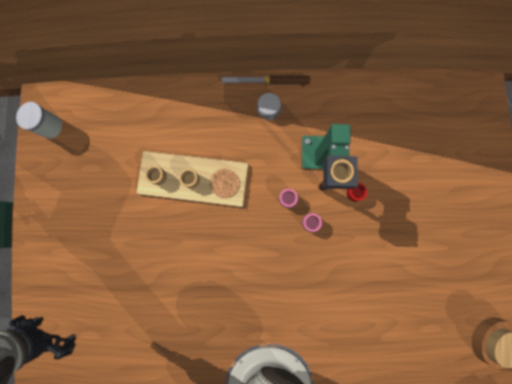

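Side view: chuck with the pot at (252,105), its column at (223,140), and the dark rod handle at about (252,175). Red look-alike at (264,158), pink ones at (255,205) and (284,193). The board holds the cork pad (223,254) and finished pots (207,278) and (191,314). Top view: mouth (342,172), pad (226,183). The jammed pot is the wooden one inside the dark chuck. I'll measure next and confirm in one enlarged crop.

```bash
cat > h.py <<'E'
import numpy as np, cv2
from scipy.spatial.transform import Rotation as R
def pose(c): return np.array(c["origin"]), R.from_euler("xyz",c["attitude"],degrees=True).as_matrix()
def ray(c,u,v):
    o,M=pose(c); d=np.array([(u-c["cx"])/c["fx"],(v-c["cy"])/c["fy"]]); s=d.copy()
    for _ in range(20): s=d/(1+c["k1"]*(s@s))
    return o,M@np.array([s[0],-s[1],-1])
def onz(c,u,v,z):
    o,d=ray(c,u,v); return o+d*(z-o[2])/d[2]
def proj(c,p):
    o,M=pose(c); q=M.T@(np.array(p)-o); s=np.array([q[0],-q[1]])/-q[2]; s=s*(1+c["k1"]*(s@s))
    return s*[c["fx"],c["fy"]]+[c["cx"],c["cy"]]
def cross(c1,p1,c2,p2):
    o1,d1=ray(c1,*p1);o2,d2=ray(c2,*p2)
    t=np.linalg.lstsq(np.stack([d1,-d2],1),o2-o1,rcond=None)[0]
    a,b=o1+d1*t[0],o2+d2*t[1]; return (a+b)/2,np.linalg.norm(a-b)
E
python3 - <<'E'
from workcell import bot
from h import *
import pickle
S=bot.camera("side");T=bot.camera("top");pickle.dump((S,T),open("cams.pkl","wb"))
def crop(c,x,y,w,h,k): return cv2.resize(c["color"][y:y+h,x:x+w,::-1],None,fx=k,fy=k,interpolation=cv2.INTER_CUBIC)
a=crop(S,195,85,100,120,5); b=crop(T,295,117,75,75,4); d=crop(T,135,145,125,67,2.4)
o=np.zeros((600,800,3),np.uint8); o[:600,:500]=a; o[:300,500:800]=b; o[300:300+d.shape[0],500:500+d.shape[1]]=d
cv2.imwrite("pics/crop1.png",o)
# board & cork masks
hsv=cv2.cvtColor(T["color"],cv2.COLOR_RGB2HSV)
for n,c in (("T",T),("S",S)):
    hsv=cv2.cvtColor(c["color"],cv2.COLOR_RGB2HSV)
    for u,v in ([(150,200),(226,183),(342,160),(330,172),(340,130)] if n=="T" else [(223,254),(235,270),(252,175),(252,145),(222,140)]): print(n,u,v,hsv[v,u])
E
```

```text
T 150 200 [ 13 154 179]
T 226 183 [ 13 122 165]
T 342 160 [ 17 113 196]
T 330 172 [ 16  91 134]
T 340 130 [ 75 114 119]
S 223 254 [ 14 118 173]
S 235 270 [ 21  89 228]
S 252 175 [ 10 126  95]
S 252 145 [150   2 135]
S 222 140 [ 72  84 106]
```

View pics/crop1.png

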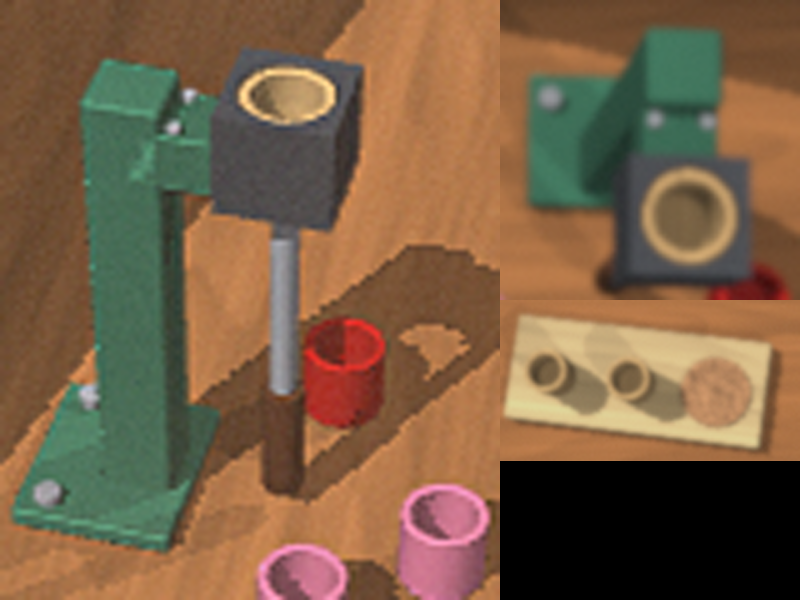

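The crop confirms it. The wooden rim in the dark chuck is at about (287,97) in the crop, i.e. side (252,104). Its handle spans crop (262–303, 390–490). The red look-alike stands just beside the rod and is not to be touched.

```bash
python3 - <<'E'
from h import *
import pickle
S,T=pickle.load(open("cams.pkl","rb"))
np.set_printoptions(precision=4,suppress=True)
f=lambda x,y,k,X,Y:(X+(x+.5)/k-.5,Y+(y+.5)/k-.5)
s=lambda x,y:f(x,y,5,195,85); t=lambda x,y:f(x-500,y,4,295,117); b=lambda x,y:f(x-500,y-300,2.4,135,145)
print("mouth",onz(S,*s(287,97),.305),onz(T,*t(690,216),.305),cross(S,s(287,97),T,t(690,216)))
m=onz(T,*t(690,216),.305)
print("grip px pred",(proj(S,[m[0],m[1],.052])-[195,85])*5,(proj(S,[m[0],m[1],.098])-[195,85])*5,(proj(S,[m[0],m[1],.018])-[195,85])*5)
print("rod S at z .098",onz(S,*s(283,392),.098))
# column: chuck rim corners in top at .307, column top at .295
for n,p,z in [("chuckTL",(625,157),.307),("TR",(749,160),.307),("BR",(750,279),.307),("colTL",(650,29),.295),("colTR",(720,31),.295),("colBL",(645,104),.295),("colBR",(718,106),.295)]: print(n,onz(T,*t(*p),z))
def mask(c,f):
    h=cv2.cvtColor(c["color"],cv2.COLOR_RGB2HSV).astype(int); return f(h).astype(np.uint8)
red=lambda h:((h[...,0]<6)|(h[...,0]>172))&(h[...,1]>150)&(h[...,2]>60)
pink=lambda h:(h[...,0]>150)&(h[...,0]<176)&(h[...,1]>60)
for n,g in (("red",red),("pink",pink)):
  for cn,c in (("S",S),("T",T)):
    k,_,st,ce=cv2.connectedComponentsWithStats(mask(c,g))
    for i in range(1,k):
      if st[i,4]>30: print(n,cn,st[i],ce[i],onz(c,*ce[i],.025))
# red rim from side: crop rim centre (345,345)
print("redrim",onz(S,*s(345,345),.05),"base",onz(S,*s(345,405),.0))
print("pad",onz(T,*b(718,392),.022),onz(S,223,254,.022))
for n,p in (("rimA",(549,371)),("rimB",(632,378))): print(n,onz(T,*b(*p),.068))
g=mask(S,lambda h:(abs(h[...,0]-15)<5)&(h[...,1]>100)); 
for n,p in (("tl",(519,316)),("tr",(773,343)),("br",(762,452)),("bl",(504,418))): print(n,onz(T,*b(*p),.018))
E
```

```text
mouth [ 0.5785 -0.1687  0.305 ] [ 0.5788 -0.1692  0.305 ] (array([ 0.5787, -0.1693,  0.3046]), np.float64(0.00026591929552595065))
grip px pred [279.9759 442.8018] [280.7273 386.1434] [279.4424 483.0453]
rod S at z .098 [ 0.578 -0.166  0.098]
chuckTL [ 0.6119 -0.1349  0.307 ]
TR [ 0.6087 -0.203   0.307 ]
BR [ 0.5432 -0.1997  0.307 ]
colTL [ 0.6871 -0.1548  0.295 ]
colTR [ 0.6852 -0.1944  0.295 ]
colBL [ 0.6441 -0.1497  0.295 ]
colBR [ 0.6421 -0.1906  0.295 ]
red S [256 148  16  23 299] [263.214  158.8963] [ 0.5594 -0.2705  0.025 ]
red T [347 183  20  18 249] [357.0924 192.743 ] [ 0.5572 -0.2704  0.025 ]
pink S [275 182  18  23 346] [283.1387 193.026 ] [ 0.4748 -0.1352  0.025 ]
pink S [247 194  18  24 349] [254.9771 205.4957] [ 0.5467 -0.0691  0.025 ]
pink T [280 189  18  19 255] [288.2471 197.9686] [ 0.5473 -0.0687  0.025 ]
pink T [303 214  19  18 271] [311.8339 222.2989] [ 0.4751 -0.1344  0.025 ]
redrim [ 0.5584 -0.2677  0.05  ] base [ 0.5568 -0.2666  0.    ]
pad [0.5963 0.1131 0.022 ] [0.5965 0.1149 0.022 ]
rimA [0.6208 0.3099 0.068 ]
rimB [0.6095 0.2101 0.068 ]
tl [0.7003 0.3641 0.018 ]
tr [0.6559 0.0447 0.018 ]
br [0.5219 0.061  0.018 ]
bl [0.5716 0.3814 0.018 ]
```

Both views agree: mouth (0.579,-0.169) and pad (0.596,0.114,0.022), with the column toward +x. I'll grip the handle from the front with the tool tilted about 45° and azimuth about 10°, which keeps clear of the pink pots at (0.475,-0.135) and (0.547,-0.069) and the red one at (0.558,-0.270). First I'll bring the arm over.

Emit:
{"name": "arm_command", "arguments": {
  "increments": [
    [-1, -2.3, -2.8, -0.1, 0, 0, 0],
    [-1, -2.3, -2.8, -0.1, 0, 0, 0],
    [-1, -2.3, -2.8, -0.1, 0, 0, 0],
    [-1, -2.3, -2.8, -0.1, 0, 0, 0],
    [-1, -2.3, -2.8, -0.1, 0, 0, 0],
    [-1, -2.3, -2.8, -0.1, 0, 0, 0],
    [-1, -2.3, -2.8, -0.1, 0, 0, 0],
    [-1, -2.3, -2.8, -0.1, 0, 0, 0],
    [-1, -2.3, -2.8, -0.1, 0, 0, 0],
    [-1, -2.3, -2.8, -0.1, 0, 0, 0]
  ]
}}

```text
time: 1.45
ee_pos: [0.3215, 0.1488, 0.2413]
tcp_rot: [180.0, 0.0, 155.4]
wrist_force: [0.7, 0.2, -0.3]
opening: 0.0852
```

Emit:
{"name": "arm_command", "arguments": {
  "increments": [
    [-1, -2.3, -2.8, -0.1, 0, 0, 0],
    [-1, -2.3, -2.8, -0.1, 0, 0, 0],
    [-1, -2.3, -2.8, -0.1, 0, 0, 0],
    [-1, -2.3, -2.8, -0.1, 0, 0, 0],
    [-1, -2.3, -2.8, -0.1, 0, 0, 0],
    [-1, -2.3, -2.8, -0.1, 0, 0, 0],
    [-1, -2.3, -2.8, -0.1, 0, 0, 0],
    [-1, -2.3, -2.8, -0.1, 0, 0, 0],
    [-1, -2.3, -2.8, -0.1, 0, 0, 0],
    [-1, -2.3, -2.8, -0.1, 0, 0, 0]
  ]
}}

```text
time: 2.7
ee_pos: [0.4143, -0.2016, 0.2512]
tcp_rot: [180.0, 0.0, 155.4]
wrist_force: [0.4, -0.1, 0.1]
opening: 0.0856
```

```bash
cat >> h.py <<'E'
def tool(az,tilt,flip=1):
    "tool z leaning tilt deg from straight down toward az; y horizontal"
    a,t=np.radians([az,tilt]); z=np.array([np.sin(t)*np.cos(a),np.sin(t)*np.sin(a),-np.cos(t)])
    y=flip*np.array([-np.sin(a),np.cos(a),0]); return np.stack([np.cross(y,z),y,z],1)
def delta(o,M,p):
    "turn (rotvec deg, tool axes) then the shift (cm) in the turned tool axes"
    M0=R.from_euler("xyz",o["tcp_rot"],degrees=True).as_matrix()
    return np.degrees(R.from_matrix(M0.T@M).as_rotvec()), M.T@(np.array(p)-o["ee_pos"])*100, M0.T@(np.array(p)-o["ee_pos"])*100
E
python3 - <<'E'
from workcell import bot
from h import *
np.set_printoptions(precision=3,suppress=True)
o=bot.get_obs(); print(o["time"],o["q"],o["ee_pos"],o["tcp_rot"])
g=np.array([.579,-.169,.052])
for fl in(1,-1):
  M=tool(10,45,fl); print(delta(o,M,g+M[:,2]*(.021-.14)), delta(o,M,g+M[:,2]*.021)[1])
E
```

```text
2.7 [-25.951  -6.691   0.785  97.477   0.005  -1.371] [ 0.414 -0.202  0.251] [179.995   0.    155.419]
(array([-13.567, -43.596, -32.765]), array([ 2.218,  0.351, 14.058]), array([-6.694,  5.039, 11.51 ])) [ 2.218  0.351 28.058]
(array([-56.285,  17.515, 135.889]), array([-2.218, -0.351, 14.058]), array([-6.694,  5.039, 11.51 ])) [-2.218 -0.351 28.058]
```

Emit:
{"name": "arm_command", "arguments": {
  "increments": [
    [-1, 0, 0, 0, -2.26, -7.27, -5.46],
    [-1, 0, 0, 0, -2.26, -7.27, -5.46],
    [-1, 0, 0, 0, -2.26, -7.27, -5.46],
    [-1, 0, 0, 0, -2.26, -7.27, -5.46],
    [-1, 0, 0, 0, -2.26, -7.27, -5.46],
    [-1, 0, 0, 0, -2.26, -7.27, -5.46],
    [-1, 0.7, 0.1, 4.0, 0, 0, 0],
    [-1, 0.7, 0.1, 4.0, 0, 0, 0],
    [-1, 0.8, 0.15, 4.0, 0, 0, 0],
    [-1, 0, 0, 2.0, 0, 0, 0]
  ]
}}

```text
time: 3.95
ee_pos: [0.4956, -0.1814, 0.134]
tcp_rot: [179.9, 44.9, -170.1]
wrist_force: [-0.5, -0.2, -0.1]
opening: 0.0851
```

```bash
python3 - <<'E'
from workcell import bot
from h import *
np.set_printoptions(precision=3,suppress=True)
o=bot.get_obs(); print(o["time"],o["q"],o["ee_pos"],o["tcp_rot"])
M=tool(10,45); g=np.array([.579,-.169,.052]); print(delta(o,M,g+M[:,2]*.021))
W=bot.camera("wrist"); S=bot.camera("side")
print("grip in wrist",proj(W,g),"top",proj(W,g+[0,0,.046]),"bot",proj(W,g-[0,0,.034]))
o=np.zeros((384,800,3),np.uint8); o[:,:512]=W["color"][:,:,::-1]; o[:,512:]=S["color"][60:252,180:324,::-1].repeat(2,0).repeat(2,1)
cv2.imwrite("pics/w1.png",o)
E
```

```text
3.95 [-36.077 -33.318 -43.523  45.206  30.631 -36.316] [ 0.496 -0.181  0.134] [ 179.857   44.897 -170.072]
(array([ 0.092, -0.103, -0.051]), array([-0.165, -0.226, 13.859]), array([-0.19 , -0.248, 13.858]))
grip in wrist [252.9  190.81] top [252.877 238.546] bot [252.92  160.327]
```

View pics/w1.png

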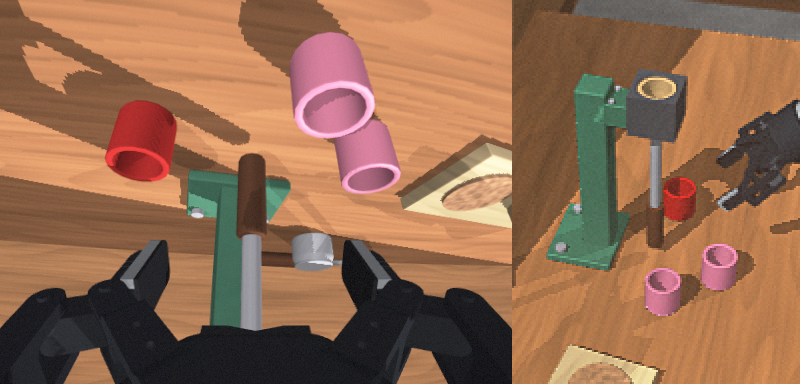

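The wrist view shows the handle at (252,155–237), where I predicted it. Both finger corridors are clear of the pink pots at (335,90) and (367,160) and the red pot at (142,140). Advancing.

Emit:
{"name": "arm_command", "arguments": {
  "increments": [
    [-1, -0.1, -0.1, 3.0, 0, 0, 0],
    [-1, -0.05, -0.1, 3.0, 0, 0, 0],
    [-1, 0, 0, 3.0, 0, 0, 0],
    [-1, 0, 0, 2.5, 0, 0, 0],
    [-1, 0, 0, 1.5, 0, 0, 0],
    [-1, 0, 0, 0.9, 0, 0, 0],
    [-1, 0, 0, 0, 0, 0, 0]
  ]
}}

```text
time: 4.92
ee_pos: [0.594, -0.1673, 0.0397]
tcp_rot: [-180.0, 45.0, -170.0]
wrist_force: [0.3, -0.2, 0.7]
opening: 0.085
```

Emit:
{"name": "arm_command", "arguments": {
  "increments": [
    [1, 0, 0, 0, 0, 0, 0],
    [1, 0, 0, 0, 0, 0, 0],
    [1, 0, 0, 0, 0, 0, 0],
    [1, 0, 0, 0, 0, 0, 0],
    [1, 0, 0, 0, 0, 0, 0],
    [1, 0, 0, 0, 0, 0, 0],
    [1, 0, 0, 0, 0, 0, 0],
    [1, 0, 0, 0, 0, 0, 0]
  ],
  "grip_force": 70
}}

```text
time: 5.92
ee_pos: [0.5939, -0.1675, 0.04]
tcp_rot: [-179.9, 45.0, -170.0]
wrist_force: [-8.0, -1.9, 5.8]
opening: 0.0247
```

Emit:
{"name": "arm_command", "arguments": {
  "increments": [
    [1, -0.4, 0, -0.4, 0, 0, 0],
    [1, -0.4, 0, -0.4, 0, 0, 0],
    [1, -0.4, 0, -0.4, 0, 0, 0],
    [1, -0.4, 0, -0.4, 0, 0, 0],
    [1, -0.4, 0, -0.4, 0, 0, 0],
    [1, -0.4, 0, -0.4, 0, 0, 0],
    [1, 0, 0, 0, 0, 0, 0]
  ]
}}

```text
time: 6.8
ee_pos: [0.5938, -0.1675, 0.073]
tcp_rot: [-179.9, 45.0, -170.0]
wrist_force: [3.1, -3.0, -3.4]
opening: 0.0242
```

Emit:
{"name": "arm_command", "arguments": {
  "increments": [
    [1, -0.1, 0, -0.1, 0, 0, 0],
    [1, -0.1, 0, -0.1, 0, 0, 0],
    [1, 0, 0, 0, 0, 0, 0]
  ]
}}

```text
time: 7.18
ee_pos: [0.5938, -0.1675, 0.0757]
tcp_rot: [-179.9, 45.0, -170.0]
wrist_force: [5.9, -2.5, -6.3]
opening: 0.0242
```

```bash
python3 - <<'E'
from workcell import bot
from h import *
S=bot.camera("side")
m=[.5787,-.169]; f=lambda p:(proj(S,p)-[200,70])*5
print("rim pred",f([*m,.341]),"handle top up",f([*m,.134]),"bottom up",f([*m,.054]))
cv2.imwrite("pics/s2.png",cv2.resize(S["color"][70:190,200:320,::-1],None,fx=5,fy=5,interpolation=cv2.INTER_CUBIC))
E
```

```text
rim pred [260.50765829 111.64098397] handle top up [256.46099376 415.1882573 ] bottom up [255.12336346 515.66305427]
```

View pics/s2.png

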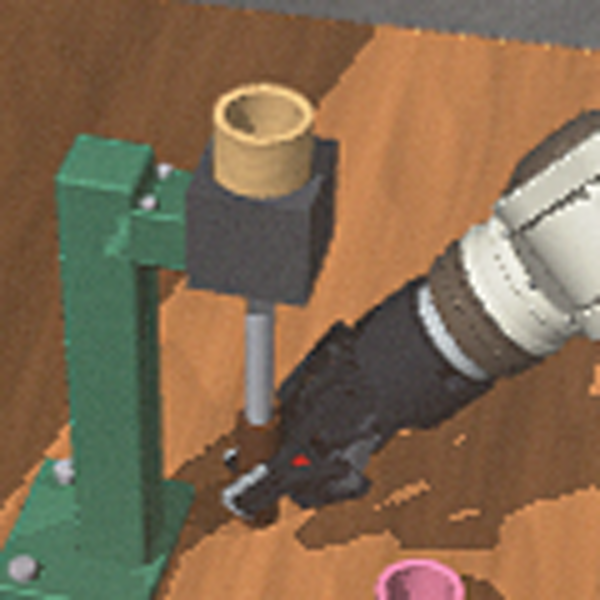

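The pot now stands proud, with its rim centre at crop (264,113) against a predicted (260,112) for fully up. I'll press on gently to feel for the stop.

Emit:
{"name": "arm_command", "arguments": {
  "increments": [
    [1, -0.1, 0, -0.1, 0, 0, 0],
    [1, -0.1, 0, -0.1, 0, 0, 0],
    [1, 0, 0, 0, 0, 0, 0]
  ]
}}

```text
time: 7.6
ee_pos: [0.5936, -0.1675, 0.0764]
tcp_rot: [-180.0, 44.8, -170.0]
wrist_force: [28.3, -7.1, -25.1]
opening: 0.0245
```

Force rose while the height stayed at +36.4 mm: that is the stop. Now I'll ease the load, release, and back out along the tool.

Emit:
{"name": "arm_command", "arguments": {
  "increments": [
    [1, 0.15, 0, 0.15, 0, 0, 0],
    [1, 0, 0, 0, 0, 0, 0],
    [-1, 0, 0, 0, 0, 0, 0],
    [-1, 0, 0, 0, 0, 0, 0],
    [-1, 0, 0, 0, 0, 0, 0],
    [-1, 0, 0, 0, 0, 0, 0],
    [-1, 0, 0, 0, 0, 0, 0],
    [-1, 0, 0, 0, 0, 0, 0]
  ]
}}

```text
time: 8.6
ee_pos: [0.594, -0.1672, 0.077]
tcp_rot: [-180.0, 45.0, -170.0]
wrist_force: [1.2, 0.5, -0.6]
opening: 0.0853
```

Emit:
{"name": "arm_command", "arguments": {
  "increments": [
    [-1, 0, 0, 0, 0, 0, 0],
    [-1, 0, 0, -1.5, 0, 0, 0],
    [-1, 0, 0, -3, 0, 0, 0],
    [-1, 0, 0, -4, 0, 0, 0],
    [-1, 0, 0, -4, 0, 0, 0],
    [-1, 0, 0, -4, 0, 0, 0],
    [-1, 0, 0, -4, 0, 0, 0]
  ]
}}

```text
time: 9.48
ee_pos: [0.4497, -0.1921, 0.2239]
tcp_rot: [-179.9, 45.1, -169.9]
wrist_force: [0.1, -0.5, -0.3]
opening: 0.0852
```

```bash
python3 - <<'E'
from workcell import bot
from h import *
np.set_printoptions(precision=3,suppress=True)
o=bot.get_obs(); print(o["time"],o["q"],o["ee_pos"],o["tcp_rot"])
S=bot.camera("side"); T=bot.camera("top")
for fl,az in((1,0),(1,-35),(1,35)):
  M=tool(az,0,fl); print(az,delta(o,M,[.42,-.169,.43]))
im=np.zeros((600,800,3),np.uint8)
im[:,:480]=cv2.resize(S["color"][80:200,205:301,::-1],None,fx=5,fy=5,interpolation=cv2.INTER_CUBIC)
im[:300,480:]=cv2.resize(T["color"][125:200,300:380,::-1],None,fx=4,fy=4,interpolation=cv2.INTER_CUBIC)
cv2.imwrite("pics/s3.png",im)
m=[.5787,-.169]; f=lambda p:(proj(S,p)-[205,80])*5
for z in (.341,.134,.054): print(z,f([*m,z]))
print("top rim .341",(proj(T,[*m,.341])-[300,125])*4+[480,0])
E
```

```text
9.475 [-42.116 -37.329 -35.361  60.3    33.935 -42.262] [ 0.45  -0.192  0.224] [-179.883   45.078 -169.914]
0 (array([ 3.857, 44.968,  9.514]), array([  2.971,   2.308, -20.612]), array([-12.815,   2.76 , -16.346]))
-35 (array([17.611, 42.721, 42.643]), array([  3.757,   0.187, -20.612]), array([-12.815,   2.76 , -16.346]))
35 (array([ -9.906,  44.328, -23.653]), array([  1.109,   3.595, -20.612]), array([-12.815,   2.76 , -16.346]))
0.341 [235.508  61.641]
0.134 [231.461 365.188]
0.054 [230.123 465.663]
top rim .341 [662.315 171.461]
```

View pics/s3.png

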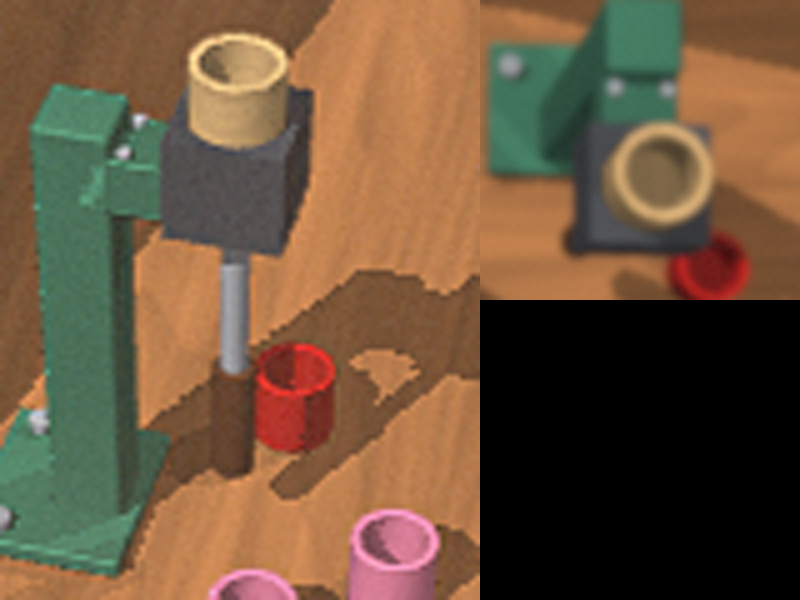

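Rod stays raised: the handle bottom is at crop y≈470 and the pot rim at (238,63), both at fully-up predictions. Next I'll rise and turn the tool straight down with the jaws along world x. At placement that direction is across the row, which keeps the open fingers off the neighbouring pot.

Emit:
{"name": "arm_command", "arguments": {
  "increments": [
    [-1, -2.8, 0, -2.8, 0, 0, 0],
    [-1, -2.8, 0, -2.8, 0, 0, 0],
    [-1, -2.8, 0, -2.8, 0, 0, 0],
    [-1, -2.8, 0, -2.8, 0, 0, 0],
    [-1, -2.8, 0, -2.8, 0, 0, 0]
  ]
}}

```text
time: 10.2
ee_pos: [0.4508, -0.1919, 0.4212]
tcp_rot: [-180.0, 45.0, -170.0]
wrist_force: [1.4, -0.5, -0.5]
opening: 0.0855
```

```bash
python3 - <<'E'
from workcell import bot
from h import *
np.set_printoptions(precision=3,suppress=True)
o=bot.get_obs(); print(o["time"],o["q"],o["ee_pos"],o["tcp_rot"])
for az in (80,-100):
  M=tool(az,0); print(az,M[:,1],delta(o,M,[.579,-.169,.42]))
E
```

```text
10.2 [-41.968 -29.616  -8.544  79.406  33.855 -42.114] [ 0.451 -0.192  0.421] [-179.975   45.024 -169.978]
80 [-0.985  0.174  0.   ] (array([-27.44 ,  39.161, -66.166]), array([ -4.483, -12.226,   0.118]), array([-9.121,  0.03 ,  9.295]))
-100 [ 0.985 -0.174  0.   ] (array([ 42.893,  30.055, 103.522]), array([ 4.483, 12.226,  0.118]), array([-9.121,  0.03 ,  9.295]))
```

Emit:
{"name": "arm_command", "arguments": {
  "increments": [
    [-1, 0, 0, 0, -3.05, 4.35, -7.35],
    [-1, 0, 0, 0, -3.05, 4.35, -7.35],
    [-1, 0, 0, 0, -3.05, 4.35, -7.35],
    [-1, 0, 0, 0, -3.05, 4.35, -7.35],
    [-1, 0, 0, 0, -3.05, 4.35, -7.35],
    [-1, 0, 0, 0, -3.05, 4.35, -7.35],
    [-1, 0, 0, 0, -3.05, 4.35, -7.35],
    [-1, 0, 0, 0, -3.05, 4.35, -7.35],
    [-1, 0, 0, 0, -3.05, 4.35, -7.35],
    [-1, 0, 0, 0, 0, 0, 0]
  ]
}}

```text
time: 11.45
ee_pos: [0.452, -0.1915, 0.4192]
tcp_rot: [179.9, 0.1, -99.9]
wrist_force: [0.5, 0.9, 0.3]
opening: 0.0852
```

Emit:
{"name": "arm_command", "arguments": {
  "increments": [
    [-1, -1.1, -3.1, 0, 0, 0, 0],
    [-1, -1.1, -3.1, 0, 0, 0, 0],
    [-1, -1.1, -3.1, 0, 0, 0, 0],
    [-1, -1.1, -2.9, 0, 0, 0, 0],
    [-1, 0, 0, 0, 0, 0, 0]
  ]
}}

```text
time: 12.08
ee_pos: [0.5807, -0.1702, 0.4177]
tcp_rot: [179.9, 0.1, -100.1]
wrist_force: [1.2, -0.4, 0.1]
opening: 0.0855
```

```bash
python3 - <<'E'
from workcell import bot
from h import *
np.set_printoptions(precision=3,suppress=True)
o=bot.get_obs(); print(o["time"],o["q"],o["ee_pos"],o["tcp_rot"])
W=bot.camera("wrist"); m=[.5787,-.169,.341]
print("rim pred",proj(W,m),[proj(W,np.add(m,[a,b,0])) for a,b in((.026,0),(-.026,0),(0,.026),(0,-.026))])
print(delta(o,tool(80,0),[.5787,-.169,.312]))
cv2.imwrite("pics/w4.png",W["color"][:,:,::-1])
E
```

```text
12.075 [-16.397  26.992  59.965 123.118   0.127 -96.254] [ 0.581 -0.17   0.418] [ 179.869    0.142 -100.143]
rim pred [257.802 202.608] [array([225.087, 208.226]), array([290.845, 196.915]), array([263.441, 232.9  ]), array([251.791, 170.325])]
(array([ 0.131,  0.142, -0.143]), array([-0.086,  0.221, 10.568]), array([-0.059,  0.198, 10.569]))
```

View pics/w4.png

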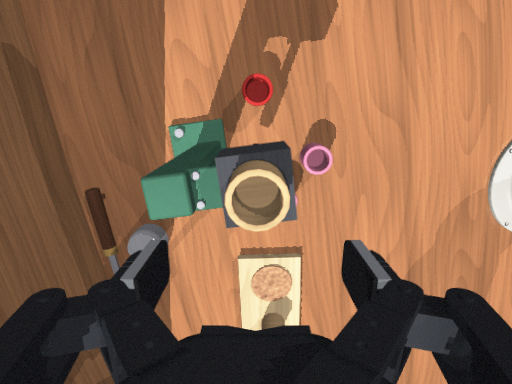

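The wrist view shows the wooden rim centred at (257,197), predicted (258,202), i.e. about 4 mm off along y, the pad-width direction, which doesn't matter for the grip. Across the jaws it agrees within 1 px. Descending onto the pot.

Emit:
{"name": "arm_command", "arguments": {
  "increments": [
    [-1, 0, 0.2, 2.5, 0, 0, 0],
    [-1, 0, 0, 2.5, 0, 0, 0],
    [-1, 0, 0, 2.5, 0, 0, 0],
    [-1, 0, 0, 2.0, 0, 0, 0],
    [-1, 0, 0, 1.0, 0, 0, 0],
    [-1, 0, 0, 0, 0, 0, 0]
  ]
}}

```text
time: 12.88
ee_pos: [0.576, -0.17, 0.3155]
tcp_rot: [-180.0, 0.0, -100.1]
wrist_force: [0.2, -0.3, 1.1]
opening: 0.0858
```

Emit:
{"name": "arm_command", "arguments": {
  "increments": [
    [1, 0, 0, 0, 0, 0, 0],
    [1, 0, 0, 0, 0, 0, 0],
    [1, 0, 0, 0, 0, 0, 0],
    [1, 0, 0, 0, 0, 0, 0],
    [1, 0, 0, 0, 0, 0, 0],
    [1, 0, 0, 0, 0, 0, 0]
  ],
  "grip_force": 50
}}

```text
time: 13.62
ee_pos: [0.5777, -0.17, 0.3159]
tcp_rot: [-179.8, -0.0, -100.0]
wrist_force: [4.4, -2.2, 5.8]
opening: 0.0503
```

Gripped: opening 50 mm with small side force. Pot foot is 25 mm below the TCP. Drawing straight up.

Emit:
{"name": "arm_command", "arguments": {
  "increments": [
    [1, 0, 0, -0.5, 0, 0, 0],
    [1, 0, 0, -0.5, 0, 0, 0],
    [1, 0, 0, -0.5, 0, 0, 0],
    [1, 0, 0, -0.5, 0, 0, 0],
    [1, 0, 0, -1, 0, 0, 0],
    [1, 0, 0, -1.5, 0, 0, 0],
    [1, 0, 0, -1.5, 0, 0, 0],
    [1, 0, 0, 0, 0, 0, 0]
  ]
}}

```text
time: 14.62
ee_pos: [0.5771, -0.1698, 0.3763]
tcp_rot: [-179.9, 0.0, -100.0]
wrist_force: [0.3, -0.1, -2.4]
opening: 0.0501
```

```bash
python3 - <<'E'
from workcell import bot
from h import *
np.set_printoptions(precision=3,suppress=True)
o=bot.get_obs(); print(o["time"],o["q"],o["ee_pos"],o["tcp_rot"],o["opening"],o["wrist_force"])
M=R.from_euler("xyz",o["tcp_rot"],degrees=True).as_matrix()
print(delta(o,M,[.5965,.114,.12])[1])
S=bot.camera("side");T=bot.camera("top")
im=np.zeros((600,800,3),np.uint8)
im[:,:480]=cv2.resize(S["color"][60:210,190:310,::-1],None,fx=4,fy=4,interpolation=cv2.INTER_CUBIC)
im[:228,480:]=cv2.resize(T["color"][140:216,150:256,::-1],None,fx=3,fy=3,interpolation=cv2.INTER_CUBIC)[:,:320]
cv2.imwrite("pics/s5.png",im)
E
```

```text
14.625 [-16.405  20.285  45.232 114.841   0.017 -96.395] [ 0.577 -0.17   0.376] [-179.892    0.005 -100.01 ] 0.050097508912801174 [ 0.287 -0.096 -2.396]
[-28.285   3.075  25.627]Traceback (most recent call last):
  File "<stdin>", line 10, in <module>
ValueError: could not broadcast input array from shape (228,318,3) into shape (228,320,3)
```

```bash
python3 - <<'E'
from workcell import bot
from h import *
S=bot.camera("side")
print((proj(S,[.577,-.17,.351])-[190,50])*4,(proj(S,[.577,-.17,.401])-[190,50])*4)
cv2.imwrite("pics/s5.png",cv2.resize(S["color"][50:200,190:340,::-1],None,fx=4,fy=4,interpolation=cv2.INTER_CUBIC))
E
```

```text
[251.50723413 155.51818142] [252.51197926  86.90578782]
```

View pics/s5.png

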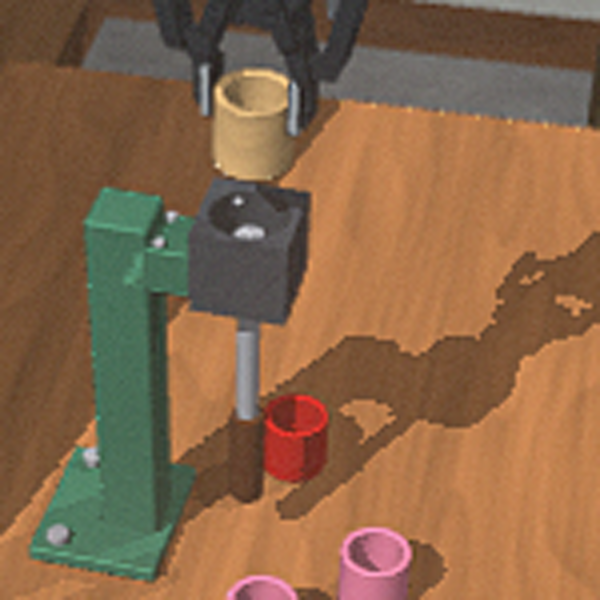

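The pot is clear of the chuck, upright in the pads with its rim at (253,92), and the rod is still raised. Carrying it over to the pad.

Emit:
{"name": "arm_command", "arguments": {
  "increments": [
    [1, -1.5, 0.3, 0, 0, 0, 0],
    [1, -3, 0.3, 0, 0, 0, 0],
    [1, -3.2, 0.3, 0, 0, 0, 0],
    [1, -3.3, 0.3, 0, 0, 0, 0],
    [1, -3.3, 0.3, 0, 0, 0, 0],
    [1, -3.3, 0.3, 0, 0, 0, 0],
    [1, -3.2, 0.3, 0, 0, 0, 0],
    [1, -3, 0.3, 0, 0, 0, 0],
    [1, -2.8, 0.3, 0, 0, 0, 0],
    [1, -1.7, 0.3, 0, 0, 0, 0]
  ]
}}

```text
time: 16.02
ee_pos: [0.5961, 0.1161, 0.3747]
tcp_rot: [180.0, 0.0, -99.9]
wrist_force: [0.5, 0.4, -2.3]
opening: 0.0503
```

Emit:
{"name": "arm_command", "arguments": {
  "increments": [
    [1, 0, 0, 2, 0, 0, 0],
    [1, 0, 0, 4, 0, 0, 0],
    [1, 0, 0, 4, 0, 0, 0],
    [1, 0, 0, 4, 0, 0, 0],
    [1, 0, 0, 4, 0, 0, 0],
    [1, 0, 0, 4, 0, 0, 0],
    [1, 0, 0, 4, 0, 0, 0],
    [1, 0, 0, 2, 0, 0, 0],
    [1, 0, 0, 1, 0, 0, 0],
    [1, 0, 0, 0, 0, 0, 0]
  ]
}}

```text
time: 17.27
ee_pos: [0.5962, 0.1143, 0.0849]
tcp_rot: [180.0, 0.0, -100.0]
wrist_force: [0.7, -0.1, -0.9]
opening: 0.0505
```

```bash
python3 - <<'E'
from workcell import bot
from h import *
np.set_printoptions(precision=3,suppress=True)
o=bot.get_obs(); print(o["time"],o["ee_pos"],o["tcp_rot"],o["opening"],o["wrist_force"])
M=R.from_euler("xyz",o["tcp_rot"],degrees=True).as_matrix()
print(delta(o,M,[.5965,.1138,.047])[1])
S=bot.camera("side")
print("pad px",(proj(S,[.5965,.1138,.022])-[150,200])*4)
cv2.imwrite("pics/s6.png",cv2.resize(S["color"][200:350,150:300,::-1],None,fx=4,fy=4,interpolation=cv2.INTER_CUBIC))
E
```

```text
17.275 [0.596 0.114 0.085] [ 179.96     0.009 -100.01 ] 0.0504745752525573 [ 0.698 -0.138 -0.898]
[ 0.043 -0.038  3.792]
pad px [292.412 214.636]
```

View pics/s6.png

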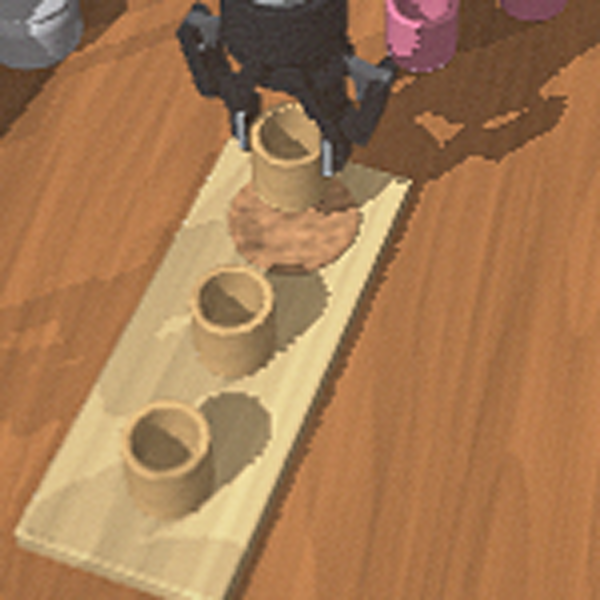

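The pot hovers over the pad: pad centre about (294,222) in the crop, finished pots at (232,320) and (167,460) undisturbed. Lowering slowly until contact.

Emit:
{"name": "arm_command", "arguments": {
  "increments": [
    [1, -0.1, 0, 1.2, 0, 0, 0],
    [1, 0, 0, 1.0, 0, 0, 0],
    [1, 0, 0, 0.6, 0, 0, 0],
    [1, 0, 0, 0.3, 0, 0, 0],
    [1, 0, 0, 0.2, 0, 0, 0],
    [1, 0, 0, 0.1, 0, 0, 0],
    [1, 0, 0, 0, 0, 0, 0]
  ]
}}

```text
time: 18.2
ee_pos: [0.5968, 0.1152, 0.0512]
tcp_rot: [-180.0, 0.0, -100.0]
wrist_force: [0.2, -0.8, -2.4]
opening: 0.0502
```

Emit:
{"name": "arm_command", "arguments": {
  "increments": [
    [1, 0, 0, 0.1, 0, 0, 0],
    [1, 0, 0, 0.1, 0, 0, 0],
    [1, 0, 0, 0, 0, 0, 0]
  ]
}}

```text
time: 18.58
ee_pos: [0.5967, 0.1152, 0.049]
tcp_rot: [180.0, 0.0, -100.0]
wrist_force: [0.1, 0.1, -0.8]
opening: 0.0502
```

Emit:
{"name": "arm_command", "arguments": {
  "increments": [
    [1, 0, 0, 0.1, 0, 0, 0],
    [1, 0, 0, 0.1, 0, 0, 0],
    [1, 0, 0, 0, 0, 0, 0]
  ]
}}

```text
time: 18.95
ee_pos: [0.5969, 0.1154, 0.0481]
tcp_rot: [-180.0, 0.1, -100.0]
wrist_force: [-2.4, 0.2, 7.0]
opening: 0.0501
```

Contact: +7 N at TCP 0.048 (foot expected at about 0.022). Releasing, then rising.

Emit:
{"name": "arm_command", "arguments": {
  "increments": [
    [0.2, 0, 0, 0, 0, 0, 0],
    [-0.2, 0, 0, 0, 0, 0, 0],
    [-0.6, 0, 0, 0, 0, 0, 0],
    [-1, 0, 0, 0, 0, 0, 0],
    [-1, 0, 0, 0, 0, 0, 0],
    [-1, 0, 0, 0, 0, 0, 0],
    [-1, 0, 0, 0, 0, 0, 0]
  ]
}}

```text
time: 19.82
ee_pos: [0.5967, 0.1152, 0.047]
tcp_rot: [180.0, 0.0, -100.0]
wrist_force: [-0.2, -1.2, 0.9]
opening: 0.0854
```

Emit:
{"name": "arm_command", "arguments": {
  "increments": [
    [-1, 0, 0, -1, 0, 0, 0],
    [-1, 0, 0, -2, 0, 0, 0],
    [-1, 0, 0, -3, 0, 0, 0],
    [-1, 0, 0, -4, 0, 0, 0],
    [-1, 0, 0, -4, 0, 0, 0],
    [-1, 0, 0, -4, 0, 0, 0],
    [-1, 0, 0, -4, 0, 0, 0],
    [-1, 0, 0, -2, 0, 0, 0],
    [-1, 0, 0, 0, 0, 0, 0]
  ]
}}

```text
time: 20.95
ee_pos: [0.5972, 0.1152, 0.2892]
tcp_rot: [-179.8, 0.1, -100.0]
wrist_force: [-0.5, -0.5, -0.8]
opening: 0.0856
```

```bash
python3 - <<'E'
from workcell import bot
from h import *
S=bot.camera("side")
print("rim px",(proj(S,[.5967,.1152,.072])-[150,90])*3,"handle bottom/top up",(proj(S,[.5787,-.169,.054])-[150,90])*3,(proj(S,[.5787,-.169,.134])-[150,90])*3)
cv2.imwrite("pics/s7.png",cv2.resize(S["color"][90:290,150:310,::-1],None,fx=3,fy=3,interpolation=cv2.INTER_CUBIC))
E
```

```text
rim px [216.84974946 456.93497077] handle bottom/top up [303.07401807 249.39783256] [303.87659626 189.11295438]
```

View pics/s7.png

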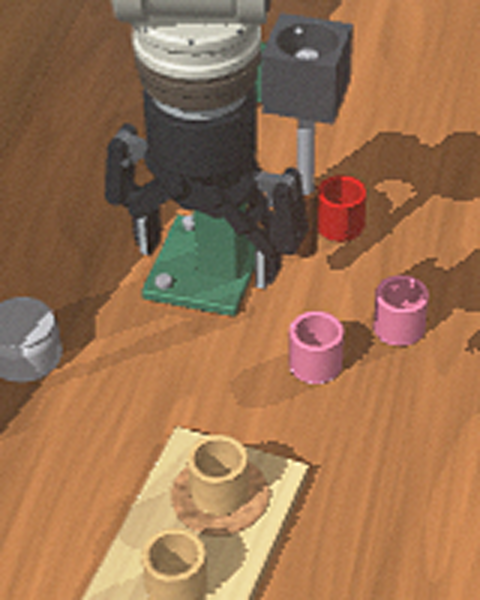

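The pot stands mouth-up with its rim at (218,459), predicted (217,457), and cork shows on both sides of its foot. The rod tip is still visible in the chuck at (307,55), and the look-alikes are unmoved. Handing in.

```bash
python3 -c "
from workcell import bot
o=bot.get_obs(); print(o['time'],o['wrist_force']); print(bot.job_done())"
```

```text
21.0 [-0.24016295  0.14591972 -0.87890775]
the job is handed in; nothing more can be done
None
```

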